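# Tension the quick-release clamp of a display stand

## Task

The quick-release clamp on the display stand's short column is slack. Flip its cam lever wide open, wind the four-spoke nut in by its spokes until it just comes up snug against the clamp jaw (feel for it, do not force it), then flip the lever fully closed so that the clamp is firmly tensioned. Let go of everything and leave the other goods on the table where they are.

Things in the scene. Friction and masses are not known exactly. Their poses are not given: they have to be found in the camera images.
- stand: Fixed steel stand: base 190 x 150 x 14 mm, column with clamp collar (64 mm across, 80 to 120 mm high), cap top 144 mm high. Origin: underside of base, on the column's axis. +x points away from the robot (give or take yaw). A 12 mm clamp rod runs along y at x = -45 mm, 100 mm high, through lugs 34 mm high: lever at its -y end, nut at its +y end.
- lever_pivot (a point): Fixed vertical pivot axis of the cam lever, 100 mm high, at stand x = -45, y = -48 mm. Axes as the stand's. Opening the lever moves rod and nut 5 mm outward (stand +y); closing draws them back 5 mm.
- lever_pad (a point): Point on the lever's centreline 120 mm from its pivot. The lever is an aluminium bar, 152 mm from pivot to tip, 14 mm thick, 24 mm high, centred 100 mm high; it swings level.
- lever (a joint): Rad. 0: closed, at its stop, pointing along stand +x past the column. Grows as it swings outward (clockwise from above, by way of stand -y) to 2.2; wide open is over 1.8. Light friction (1.5 N at the pad); with the nut snug, closing takes 5 to 10 N there. It goes over centre at 0.2 rad and then stays shut; let go sooner it may spring back open.
- screw: The nut's centre, on the rod's axis in the plane of the spokes, about 78 mm along stand y from the column when lever and nut are at 0. Axes as the stand's; it moves along y with lever and nut. Steel nut: hub 30 mm across, four equal round spokes 14 mm thick at right angles, square to the rod, 124 mm across the ends.
- nut (a joint): Rad. Grows as the nut tightens: clockwise seen from its free end, spokes on the robot's side (stand -x) going down. At 0 they point to stand -x, +x, up, down. Light friction (2 to 4 N; a brisk first knock reads up to 8 N); stays where left; 2.55 mm per rad. Needs 2 to 6 rad, different each time; once at the jaw the push needed 45 mm from the axis climbs to 9 N within about 0.3 rad (snug), and on past 20 N.
- spoke_end (a point): On the spoke that points to -x of the stand at nut angle 0: point 55 mm from the nut's axis, 7 mm short of the round end.
- squeeze (a joint): How far the sprung clamp jaw (the aluminium lug next to the nut) has been pressed in, in m. 0 while slack. A nut that is just snug with the lever open gives 3.7 to 5.3 mm once the lever is closed; right is 3 to 5.8 mm.
- mug: Copper mug, 80 mm across, 95 mm high; a loose bystander. Origin: centre of its underside, z up.
- bell: White ceramic bell, 72 mm across, 78 mm high; a loose bystander. Origin: centre of its underside, z up.
- dish: White plate, 170 mm across, 22 mm high; a loose bystander. Origin: centre of its underside, z up.
- vase: Blue ceramic vase, 92 mm across, 170 mm high; a loose bystander. Origin: centre of its underside, z up.
- tin: Amber glass jar with a brass lid, 70 mm across, 85 mm high; a loose bystander. Origin: centre of its underside, z up.
- frame: Small dark wooden picture frame lying flat, 150 x 130 x 16 mm; a loose bystander. Origin: centre of its underside, z up.
- bust: Plaster bust, 68 mm across, 118 mm high; a loose bystander. Origin: centre of its underside, z up.

How it is judged:
By the outcome, as a careful person would: the job done as asked, in the order asked, and still so for the second after the job is handed in, with the robot touching nothing.
It also fails if it takes over 72 s, if anything falls off the work surface, if the arm or the gripper's body presses on something with over 40 N, if the wrist force passes 120 N, or if a joint passes its speed limit or range.

## Robot

A 6-joint arm with a two-finger parallel gripper is mounted at the origin on the work surface. World frame = base frame: x ahead of the robot, y to its left, z up, the work surface at z = 0. Lengths are in mm, angles in rad, forces in N, time in s.
With the tool pointing down it reaches from about 300 to 875 mm from the base axis. Payload 4.2 kg.
Tool frame: the origin (TCP) lies on the centre line of the jaws, within the pads' length; the fingertips stand 19 mm ahead of it and the grasp point (between the pads) is the TCP; z points along the fingers, y is the direction in which the jaws open and shut (so a half turn about z gives the same grasp; the last joint's range is limited). The gripper opens to 85 mm and grips with 20 to 120 N. Pads are 22 mm wide; open, the fingers measure 114 mm over their backs; the gripper's body (76 mm by 85 mm) begins 54 mm behind the grasp point. The pads swing forward as they close: fully open they stand 13 mm farther back than shut.
Start: joints at [-1.339, 0.32, 1.565, -0, 1.257, -0.02], TCP at [143.261, -556.88, 250.338] pointing down, gripper open.
Joint ranges: [-3.11, 3.11], [-0.84, 2.01], [0.21, 2.61], [-1.34, 4.49], [0.05, 2.63], [-2.56, 2.56]. Speed limits (rad/s): [2.57, 2.57, 3.14, 3.14, 3.14, 3.14].

## Interface

Orientations are given as a unit quaternion [x, y, z, w].
In Python, from station import monitor, imaging, job gives the robot as it stands. The module is installed in compiled form; this text tells all that it offers.
- The arm moves only by the tool move_arm, never from a script. Its argument "series" is text: rows parted by semicolons, each of 5 numbers parted by spaces: the shift along the tool's x, y, z in cm, then the turn about the tool's z in rad, then the gripper command: -1 is fully open, 1 is shut, values between are in proportion. A call has 1 to 5 rows; each row shifts and turns the commanded pose from where the row before left it, along the tool's axes as they then stand; what a row does not reach is not made up. A row lasts 1/12 s, in which the tool goes at most 41.7 mm and 7.16 degrees, less where a joint would pass 70% of its speed; a pose out of reach is approached as far as the arm can. A call with a gripper value outside its range is refused whole. The fingers move at their own pace and stop on an object; "force" is the grip in N (left out, the last holds). Time passes only in rows, so rows that do not move let the fingers close. It gives the time, the measured TCP pose, the force and the opening at its end, in the units of the state.
- monitor.sense(): the state, without advancing time (a new reading comes with each control period).
- imaging.read_camera(name): name is "scene" or "side" or "wrist"; returns the picture (400x640x3 uint8, red, green, blue); there is no depth.
- imaging.get_calibration(name): a dict with "K" (3x3 intrinsics, pixels), "rvec" (rotation vector, rad) and "tvec" (3), from world to camera coordinates, as OpenCV has them; the wrist camera has in their place "hand_eye" (4x4, takes a point from camera to tool coordinates, whose origin is the TCP and whose axes are the flange's). Camera axes: x right, y down, z forward; pixel columns grow to the right and rows downward; lengths in mm; the calibration is good to about 2 mm. A picture is of the moment at which its call begins: read the wrist's pose just before it. get_calibration takes no time and is no camera call.
- job.close_job(): hands the job in, once; it reports no verdict.
The state is a dict: "time_s": time; "joint_positions": joint angles; "qvel": joint speeds; "tau": joint torques, N m; "tool_pos": TCP position; "tcp_rot": TCP orientation; "contact_force": force on the tool from outside, world axes, zero at the start; "wrist_torque": the same for the moment, N m; "gripper_width": finger opening in mm.
Only numpy, scipy, OpenCV 4.12 (cv2) and the standard library are available. Lean on these libraries where they do the work, as an engineer would, in place of code of your own. Each camera call takes 0.05 s, during which the arm holds its last target.

## Working session

There is one attempt and no reset: what is moved stays moved. The work goes in short steps, Python scripts to look and compute and a tool call to move; the robot and the scene stay as the last step left them, time stands still between calls to the robot, and variables do not carry over. Pictures are saved under pics/ and viewed, and the job is handed in when it is done.

Besides the shell and the picture viewer there is one more tool, called after ">>>" as name(argument=value, ...), one argument or row to a line, values as JSON. move_arm: Moves the arm, as the interface text tells. Its arguments: {"type":"object","properties":{"series":{"type":"string"},"force":{"type":"number"}},"required":["series"]}

```bash
mkdir -p pics
python3 - <<'E'
from station import monitor, imaging, job
import cv2
print(monitor.sense())
for n in ["scene","side","wrist"]:
    im=imaging.read_camera(n); cv2.imwrite(f"pics/a_{n}.png",im[:,:,::-1])
    print(n,imaging.get_calibration(n))
E
```

```text
{'time_s': 0.0, 'joint_positions': array([-1.33899872e+00,  3.20292683e-01,  1.56569219e+00, -1.91280378e-05,
        1.25740165e+00, -1.99932050e-02]), 'qvel': array([-0.00083522, -0.00026732, -0.00153785, -0.0005809 ,  0.00027396,
       -0.00214414]), 'tau': array([ 2.50880817e-03, -4.15516198e+01, -2.34158796e+01,  2.13037979e-04,
        8.17114545e-03,  7.18365783e-06]), 'tool_pos': array([ 143.15033353, -556.42998316,  249.47667297]), 'tcp_rot': array([ 9.92084865e-01,  1.25565985e-01, -1.03854529e-04, -8.90948733e-04]), 'contact_force': array([ 0.51790069, -1.22548871, -0.09258367]), 'wrist_torque': array([0.01336819, 0.0236825 , 0.04947384]), 'gripper_width': 85.34145772387}
scene {'K': array([[475.93789273,   0.        , 329.43358813],
       [  0.        , 475.93789273, 204.28596421],
       [  0.        ,   0.        ,   1.        ]]), 'rvec': array([ 1.76592332,  1.53098854, -0.74438642]), 'tvec': array([  -4.15879349, -245.55290004, 1603.57713207])}
side {'K': array([[502.9598236 ,   0.        , 315.21332436],
       [  0.        , 502.9598236 , 195.61507919],
       [  0.        ,   0.        ,   1.        ]]), 'rvec': array([ 2.23677762, -0.05647239,  0.03525555]), 'tvec': array([-530.99281291,   36.6569588 , 1535.75522508])}
wrist {'K': array([[281.20867821,   0.        , 320.62328334],
       [  0.        , 281.20867821, 203.51318139],
       [  0.        ,   0.        ,   1.        ]]), 'hand_eye': array([[-1.09685777e-03, -9.56305846e-01, -2.92366081e-01,
         7.41715639e+01],
       [ 9.99999075e-01, -1.28396091e-03,  4.48077183e-04,
         7.22007527e-01],
       [-8.03885450e-04, -2.92365319e-01,  9.56306370e-01,
        -1.23247752e+02],
       [ 0.00000000e+00,  0.00000000e+00,  0.00000000e+00,
         1.00000000e+00]])}
```

View pics/a_scene.png

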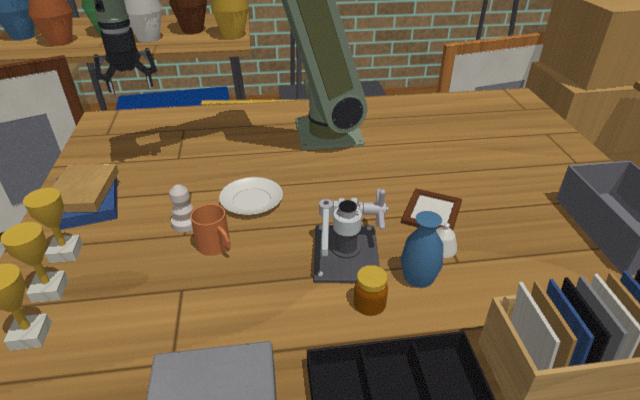

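View pics/a_side.png

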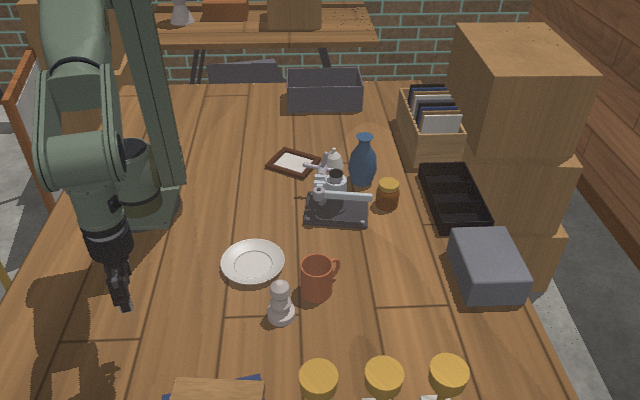

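View pics/a_wrist.png

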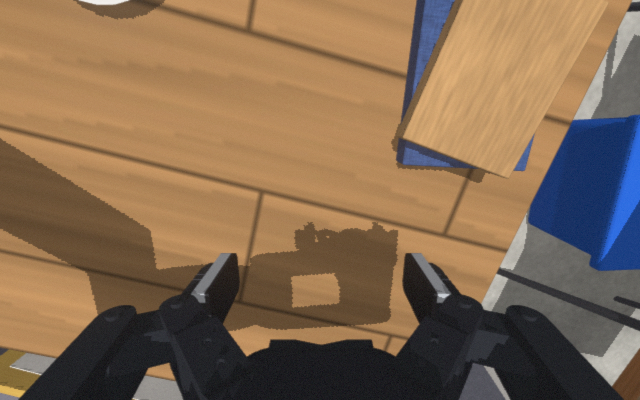

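Run:
```python
import cv2
a=cv2.imread("pics/a_scene.png")[170:320,290:480]; cv2.imwrite("pics/b_scene.png",cv2.resize(a,None,fx=4,fy=4,interpolation=cv2.INTER_CUBIC))
a=cv2.imread("pics/a_side.png")[120:240,250:410]; cv2.imwrite("pics/b_side.png",cv2.resize(a,None,fx=5,fy=5,interpolation=cv2.INTER_CUBIC))
```

```text
(no output)
```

View pics/b_scene.png

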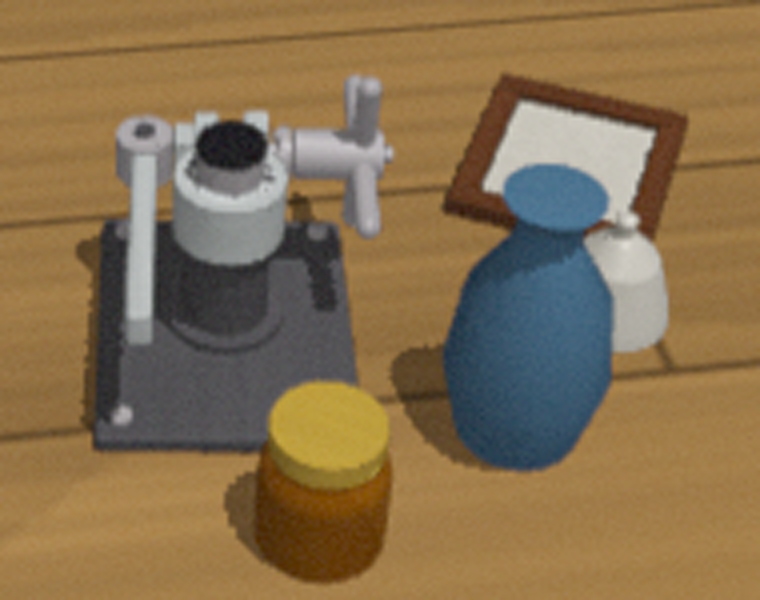

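View pics/b_side.png

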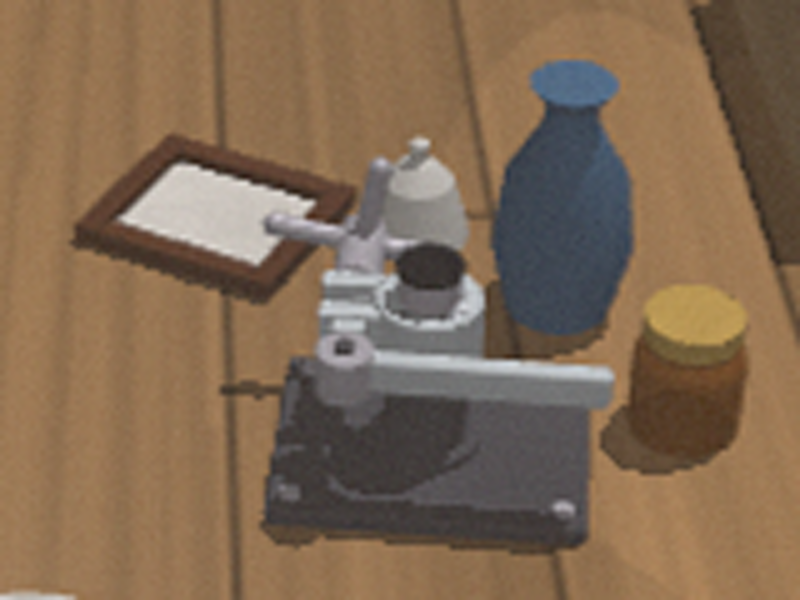

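```bash
cat > h.py <<'E'
import numpy as np, cv2
from station import monitor, imaging, job
from scipy.spatial.transform import Rotation as R
cal={n:imaging.get_calibration(n) for n in ["scene","side","wrist"]}
def proj(n,P):
    c=cal[n]; return cv2.projectPoints(np.asarray(P,float).reshape(-1,3),c["rvec"],c["tvec"],c["K"],None)[0].reshape(-1,2)
def onz(n,uv,z):
    c=cal[n]; Rm=cv2.Rodrigues(c["rvec"])[0]; o=-Rm.T@c["tvec"]; d=Rm.T@np.linalg.inv(c["K"])@np.array([*uv,1.]); return o+d*(z-o[2])/d[2]
def S(p): p=np.asarray(p,float); return lambda uv:0
def crop(n,fn,x0,y0,w,h,f):
    a=imaging.read_camera(n)[y0:y0+h,x0:x0+w,::-1]; cv2.imwrite(fn,cv2.resize(a,None,fx=f,fy=f,interpolation=cv2.INTER_CUBIC))
def stand(P,p):
    x,y,yaw=p; c,s=np.cos(yaw),np.sin(yaw); P=np.atleast_2d(P).astype(float)
    return np.c_[x+c*P[:,0]-s*P[:,1], y+s*P[:,0]+c*P[:,1], P[:,2]]
E
python3 - <<'E'
from h import *
sc=lambda u,v:(290+u/4,170+v/4); sd=lambda u,v:(250+u/5,120+v/5)
print("cap",onz("scene",sc(232,145),144),onz("side",sd(431,265),144))
for n,uv,z in [("scene",sc(105,222),14),("scene",sc(340,225),14),("scene",sc(95,447),0),("scene",sc(357,445),0),
 ("side",sd(265,535),0),("side",sd(585,548),0),("side",sd(290,358),14)]: print(n,onz(n,uv,z).round(1))
print("leverboss",onz("scene",sc(145,130),118),onz("side",sd(345,346),118))
print("levertip top",onz("scene",sc(140,322),112),onz("side",sd(612,375),112))
print("nut",onz("scene",sc(385,153),100),onz("side",sd(360,245),100))
print("spokes upper end",sc(368,85), sd(380,165))
E
```

```text
cap [597.33432306 -44.50889068 144.        ] [588.51206889 -46.40209643 144.        ]
scene [ 499.3 -103.2   14. ]
scene [522.1  42.   14. ]
scene [ 674.8 -131.     0. ]
scene [693.4  13.9   0. ]
side [ 490.  -111.8    0. ]
side [ 675.6 -131.8    0. ]
side [511.   38.4  14. ]
leverboss [543.75789756 -84.83609669 118.        ] [537.19175218 -86.25466154 118.        ]
levertip top [ 696.46546789 -109.17229362  112.        ] [ 685.66763966 -111.98273521  112.        ]
nut [561.02889205  54.08735102 100.        ] [553.84208678  37.53904771 100.        ]
spokes upper end (382.0, 191.25) (326.0, 153.0)
```

```bash
cat > fit.py <<'E'
from h import *
from scipy.optimize import least_squares
sc=lambda u,v:(290+u/4,170+v/4); sd=lambda u,v:(250+u/5,120+v/5)
obs=[("scene",sc(232,145),(0,0,144),0),("side",sd(431,265),(0,0,144),0),
("scene",sc(105,222),(-95,-75,14),1),("scene",sc(340,225),(-95,75,14),1),("scene",sc(95,447),(95,-75,0),1),("scene",sc(357,445),(95,75,0),1),
("side",sd(265,535),(-95,-75,0),1),("side",sd(585,548),(95,-75,0),1),("side",sd(290,358),(-95,75,14),1),
("scene",sc(145,130),(-45,-48,118),2),("side",sd(345,346),(-45,-48,118),2)]
def res(q):
    r=[]
    for n,uv,P,k in obs:
        P=np.array(P,float)
        if k==1:P[0]+=q[3]
        if k==2:P[2]=q[4]
        r+=list(proj(n,stand(P,q[:3]))[0]-uv)
    return r
s=least_squares(res,[592,-45,-.13,0,118],loss="soft_l1")
print(s.x); print(np.array(res(s.x)).reshape(-1,2).round(1))
E
python3 fit.py
```

```text
[ 5.90430792e+02 -4.36983418e+01 -1.51798570e-01  3.62718995e+00
  1.15042969e+02]
[[-0.2 -1.9]
 [ 0.6 -0.6]
 [-0.8 -2.7]
 [-0.1 -2.8]
 [-0.7  0.7]
 [ 1.3  1.9]
 [-0.5 -1.7]
 [ 0.4  0.2]
 [ 0.1 -1.1]
 [-0.1 -0.3]
 [ 0.5  0.4]]
```

Run:
```python
from h import *
p=[590.4,-43.7,-.152]
sc=lambda u,v:(290+u/4,170+v/4); sd=lambda u,v:(250+u/5,120+v/5)
def inv(P): c,s=np.cos(p[2]),np.sin(p[2]); d=P[:2]-np.array(p[:2]); return np.array([c*d[0]+s*d[1],-s*d[0]+c*d[1]]).round(0)
for k,n,uv,z in [("vase top","scene",sc(556,196),170),("vase top","side",sd(575,83),170),("tin","scene",sc(330,425),85),("tin","side",sd(695,313),85),
 ("bell","scene",sc(626,217),78),("bell","side",sd(419,145),78),("mug","scene",(209,216),95),("mug","side",(316,265),95),("bust","scene",(178,190),115),("bust","side",(280,285),115),("dish","scene",(252,192),20),("dish","side",(253,260),20)]:
    P=onz(n,uv,z); print(k,n,P.round(0),"stand",inv(P))
# spokes prediction vs nut angle
for y in (78,):
  for a in np.arange(0,1.6,.2):
    tips=[(-45-55*np.cos(a+k*np.pi/2),y,100-55*np.sin(a+k*np.pi/2)) for k in range(4)]
    print(round(a,1),proj("scene",stand(tips,p)).round(0).tolist(),proj("side",stand(tips,p)).round(0).tolist())
print(sc(368,85),sc(352,85),sc(368,228),sc(355,215), sd(380,165),sd(272,222),sd(400,243))
```

```text
vase top scene [694. 105. 170.] stand [ 80. 162.]
vase top side [689. 105. 170.] stand [ 75. 162.]
tin scene [756. -21.  85.] stand [160.  48.]
tin side [751. -21.  85.] stand [155.  47.]
bell scene [611. 186.  78.] stand [-14. 231.]
bell side [602. 181.  78.] stand [-22. 224.]
mug scene [ 528. -353.   95.] stand [ -14. -316.]
mug side [ 514. -358.   95.] stand [ -28. -322.]
bust scene [ 444. -427.  115.] stand [ -87. -401.]
bust side [ 428. -435.  115.] stand [-101. -412.]
dish scene [ 343. -259.   20.] stand [-212. -250.]
dish side [ 352. -259.   20.] stand [-203. -249.]
0.0 [[378.0, 194.0], [378.0, 226.0], [382.0, 223.0], [382.0, 189.0]] [[305.0, 167.0], [323.0, 183.0], [341.0, 170.0], [324.0, 153.0]]
0.2 [[378.0, 198.0], [379.0, 229.0], [382.0, 219.0], [381.0, 186.0]] [[306.0, 170.0], [326.0, 183.0], [341.0, 167.0], [320.0, 153.0]]
0.4 [[378.0, 202.0], [379.0, 230.0], [383.0, 214.0], [381.0, 185.0]] [[307.0, 173.0], [330.0, 182.0], [340.0, 164.0], [316.0, 154.0]]
0.6 [[378.0, 206.0], [380.0, 231.0], [383.0, 209.0], [381.0, 184.0]] [[308.0, 176.0], [333.0, 181.0], [338.0, 161.0], [313.0, 155.0]]
0.8 [[378.0, 211.0], [380.0, 231.0], [383.0, 204.0], [380.0, 185.0]] [[311.0, 178.0], [336.0, 179.0], [336.0, 158.0], [310.0, 157.0]]
1.0 [[378.0, 215.0], [381.0, 230.0], [383.0, 200.0], [379.0, 186.0]] [[313.0, 180.0], [338.0, 177.0], [333.0, 156.0], [308.0, 159.0]]
1.2 [[378.0, 219.0], [381.0, 229.0], [383.0, 195.0], [379.0, 188.0]] [[317.0, 182.0], [340.0, 175.0], [330.0, 155.0], [306.0, 162.0]]
1.4 [[378.0, 223.0], [382.0, 226.0], [382.0, 191.0], [379.0, 191.0]] [[320.0, 183.0], [341.0, 172.0], [327.0, 154.0], [306.0, 165.0]]
(382.0, 191.25) (378.0, 191.25) (382.0, 227.0) (378.75, 223.75) (326.0, 153.0) (304.4, 164.4) (330.0, 168.6)
```

```bash
cat >> h.py <<'E'
SP=[590.4,-43.7,-.152]
def pose(s=None):
    s=s or monitor.sense(); T=R.from_quat(s["tcp_rot"]).as_matrix()
    return np.array(s["tool_pos"]), np.arctan2(T[1,0],T[0,0])
def plan(t,psi,g,vmax=38,n=None,P0=None,psi0=None):
    """rows from present pose to world target t, tool yaw psi"""
    P,a=pose()
    if P0 is not None:P=np.array(P0,float)
    if psi0 is not None:a=psi0
    d=np.array(t,float)-P; da=psi-a
    N=n or int(max(np.ceil(np.linalg.norm(d)/vmax),np.ceil(abs(da)/.12),1))
    rows=[]
    for i in range(N):
        c,s=np.cos(a),np.sin(a); w=d/N
        x=c*w[0]+s*w[1]; y=s*w[0]-c*w[1]; z=-w[2]
        rows.append(f"{x/10:.2f} {y/10:.2f} {z/10:.2f} {-da/N:.3f} {g}"); a+=da/N
    for i in range(0,N,5): print("; ".join(rows[i:i+5]))
def st(x,y,z): return stand([x,y,z],SP)[0]
def show():
    s=monitor.sense(); P,a=pose(s); f=s["contact_force"]; c,q=np.cos(SP[2]),np.sin(SP[2]); d=P-[SP[0],SP[1],0]
    print("t%.2f P"%s["time_s"],P.round(1),"psi %.3f"%a,"stand",(c*d[0]+q*d[1]).round(1),(-q*d[0]+c*d[1]).round(1),"F",f.round(1),"Fst",(c*f[0]+q*f[1]).round(1),(-q*f[0]+c*f[1]).round(1),"w %.1f"%s["gripper_width"],"j6 %.2f"%s["joint_positions"][5])
E
python3 -c "
from h import *
show(); t=st(70,-48,250); print(t); plan(t,np.pi-.152,0.0)"
```

```text
t0.15 P [ 143.2 -556.6  249.7] psi 0.252 stand -364.4 -574.7 F [-0.3  1.  -0.5] Fst -0.5 0.9 w 85.7 j6 -0.02
[ 652.32497773 -101.74564698  250.        ]
2.64 -1.36 -0.00 -0.119 0.0; 2.78 -1.04 -0.00 -0.119 0.0; 2.88 -0.70 -0.00 -0.119 0.0; 2.95 -0.36 -0.00 -0.119 0.0; 2.97 -0.00 -0.00 -0.119 0.0
2.95 0.35 -0.00 -0.119 0.0; 2.89 0.70 -0.00 -0.119 0.0; 2.78 1.03 -0.00 -0.119 0.0; 2.64 1.36 -0.00 -0.119 0.0; 2.46 1.66 -0.00 -0.119 0.0
2.25 1.94 -0.00 -0.119 0.0; 2.00 2.19 -0.00 -0.119 0.0; 1.72 2.42 -0.00 -0.119 0.0; 1.42 2.60 -0.00 -0.119 0.0; 1.11 2.75 -0.00 -0.119 0.0
0.77 2.87 -0.00 -0.119 0.0; 0.42 2.94 -0.00 -0.119 0.0; 0.07 2.97 -0.00 -0.119 0.0; -0.28 2.96 -0.00 -0.119 0.0; -0.63 2.90 -0.00 -0.119 0.0
-0.97 2.81 -0.00 -0.119 0.0; -1.30 2.67 -0.00 -0.119 0.0; -1.60 2.50 -0.00 -0.119 0.0
```

>>> move_arm(
  series="2.64 -1.36 0 -0.12 0; 2.8 -1.05 0 -0.12 0; 2.9 -0.7 0 -0.12 0; 2.95 -0.35 0 -0.12 0; 3 0 0 -0.12 0",
  force=40,
)

```text
time_s: 0.57
tool_pos: [255.1, -456.3, 250.0]
tcp_rot: [0.91, 0.416, 0.0, -0.0]
contact_force: [0.1, -0.9, 0.5]
gripper_width: 42.7
```

>>> move_arm(
  series="2.95 0.35 0 -0.12 0; 2.9 0.7 0 -0.12 0; 2.8 1.05 0 -0.12 0; 2.65 1.35 0 -0.12 0; 2.45 1.65 0 -0.12 0",
)

```text
time_s: 0.98
tool_pos: [365.4, -356.3, 250.1]
tcp_rot: [0.746, 0.666, -0.0, -0.0]
contact_force: [-0.5, -0.0, -0.5]
gripper_width: 42.7
```

>>> move_arm(
  series="2.25 1.95 0 -0.12 0; 2 2.2 0 -0.12 0; 1.7 2.4 0 -0.12 0; 1.4 2.6 0 -0.12 0; 1.1 2.75 0 -0.12 0",
)

```text
time_s: 1.4
tool_pos: [474.9, -256.7, 250.1]
tcp_rot: [0.516, 0.857, -0.0, -0.0]
contact_force: [-0.0, -0.1, 0.1]
gripper_width: 43.0
```

>>> move_arm(
  series="0.75 2.85 0 -0.12 0; 0.4 2.95 0 -0.12 0; 0.05 3 0 -0.12 0; -0.3 2.95 0 -0.12 0; -0.65 2.9 0 -0.12 0",
)

```text
time_s: 1.82
tool_pos: [584.8, -156.7, 249.9]
tcp_rot: [0.239, 0.971, -0.0, -0.0]
contact_force: [0.3, -0.0, -0.1]
gripper_width: 42.6
```

```bash
python3 -c "
from h import *
show(); t=st(70,-48,250); print(t); plan(t,np.pi-.152,0.0)"
```

```text
t1.82 P [ 584.8 -156.7  249.9] psi 2.658 stand 11.6 -112.5 F [ 0.3 -0.  -0.1] Fst 0.3 -0.0 w 42.6 j6 -1.37
[ 652.32497773 -101.74564698  250.        ]
-1.14 2.67 -0.00 -0.111 0.0; -1.43 2.52 -0.00 -0.111 0.0; -1.70 2.35 -0.00 -0.111 0.0
```

>>> move_arm(
  series="-1.14 2.67 0 -0.11 0; -1.43 2.52 0 -0.11 0; -1.7 2.35 0 -0.11 0; 0 0 0 0 0",
)

```text
time_s: 2.15
tool_pos: [655.3, -100.0, 249.0]
tcp_rot: [0.076, 0.997, 0.001, 0.001]
contact_force: [-0.5, -0.6, 0.5]
gripper_width: 42.6
```

```bash
python3 -c "
from h import *
show(); np.save('wp.npy',np.r_[pose()]) if 0 else None
s=monitor.sense();import pickle;pickle.dump(s,open('w1.pkl','wb'))
cv2.imwrite('pics/c_wrist.png',imaging.read_camera('wrist')[:,:,::-1])
"
```

```text
t2.15 P [ 655.3 -100.   249. ] psi 2.989 stand 72.7 -45.8 F [-0.5 -0.6  0.5] Fst -0.4 -0.7 w 42.6 j6 -1.59
```

View pics/c_wrist.png

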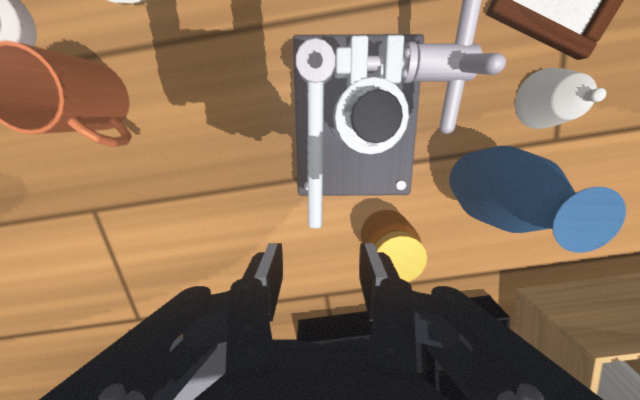

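```bash
cat >> h.py <<'E'
def wz(s,uv,z):
    H=cal["wrist"]["hand_eye"]; T=R.from_quat(s["tcp_rot"]).as_matrix()
    o=T@H[:3,3]+s["tool_pos"]; d=T@H[:3,:3]@np.linalg.inv(cal["wrist"]["K"])@np.array([*uv,1.]); return o+d*(z-o[2])/d[2]
def inst(P):
    c,q=np.cos(SP[2]),np.sin(SP[2]); d=P-np.array([SP[0],SP[1],0]); return np.array([c*d[0]+q*d[1],-q*d[0]+c*d[1],P[2]]).round(1)
E
python3 -c "
from h import *
import pickle
s=pickle.load(open('w1.pkl','rb'))
for k,uv,z in [('piv',(317,59),115),('tip',(315,227),112),('cap',(377,114),144),('base BL',(293,36),14),('base BR',(411,195),14),('base fl',(298,193),14),('base br',(422,40),14),('nutend',(495,63),100),('sp-x',(470,0),100),('sp+x',(448,130),100)]:
  P=wz(s,uv,z); print(k,P.round(1),inst(P))
"
```

```text
piv [535.5 -85.2 115. ] [-48.  -49.3 115. ]
tip [ 683.6 -110.8  112. ] [102.3 -52.3 112. ]
cap [585.7 -45.9 144. ] [ -4.4  -2.9 144. ]
base BL [ 490.4 -106.5   14. ] [-89.4 -77.2  14. ]
base BR [697.   13.7  14. ] [96.6 72.9 14. ]
base fl [ 671.3 -133.3   14. ] [ 93.5 -76.3  14. ]
base br [516.6  36.9  14. ] [-85.1  68.5  14. ]
nutend [559.9  69.1 100. ] [-47.2 106.8 100. ]
sp-x [508.6  47.3 100. ] [-94.6  77.6 100. ]
sp+x [611.1  27.  100. ] [  9.7  73.  100. ]
```

```bash
sed -i 's/^SP=.*/SP=[588.5,-45.0,-.155]/' h.py; python3 -c "
from h import *
show(); plan(st(68,-50,103),np.pi-.16,0.0)"
```

```text
t2.20 P [ 653.3 -101.6  249.1] psi 2.985 stand 72.8 -45.9 F [ 0.1 -0.6  0. ] Fst 0.2 -0.6 w 42.7 j6 -1.59
0.12 -0.10 3.65 0.001 0.0; 0.12 -0.10 3.65 0.001 0.0; 0.12 -0.10 3.65 0.001 0.0; 0.12 -0.10 3.65 0.001 0.0
```

>>> move_arm(
  series="0.12 -0.1 3.65 0 0; 0.12 -0.1 3.65 0 0; 0.12 -0.1 3.65 0 0; 0.12 -0.1 3.65 0 0; 0 0 0 0 0",
)

```text
time_s: 2.62
tool_pos: [640.4, -106.7, 96.7]
tcp_rot: [0.081, 0.997, 0.001, -0.008]
contact_force: [-1.9, 0.2, -0.3]
gripper_width: 42.3
```

```bash
python3 -c "
from h import *
show()
cv2.imwrite('pics/d_wrist.png',imaging.read_camera('wrist')[:,:,::-1])
crop('side','pics/d_side.png',250,120,160,120,5)
"
```

```text
t2.62 P [ 640.4 -106.7   96.7] psi 2.980 stand 60.8 -52.9 F [-1.9  0.2 -0.3] Fst -2.0 -0.1 w 42.3 j6 -1.59
```

View pics/d_wrist.png

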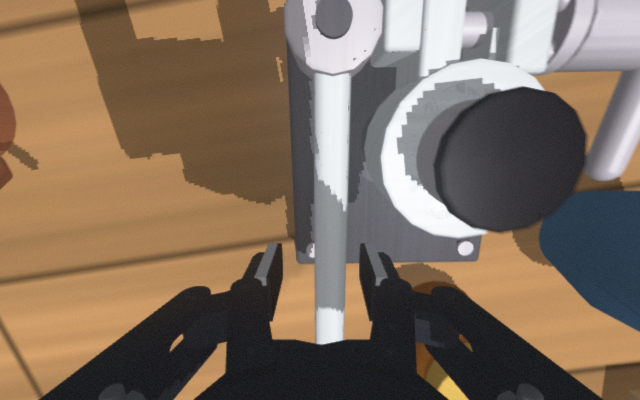

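View pics/d_side.png

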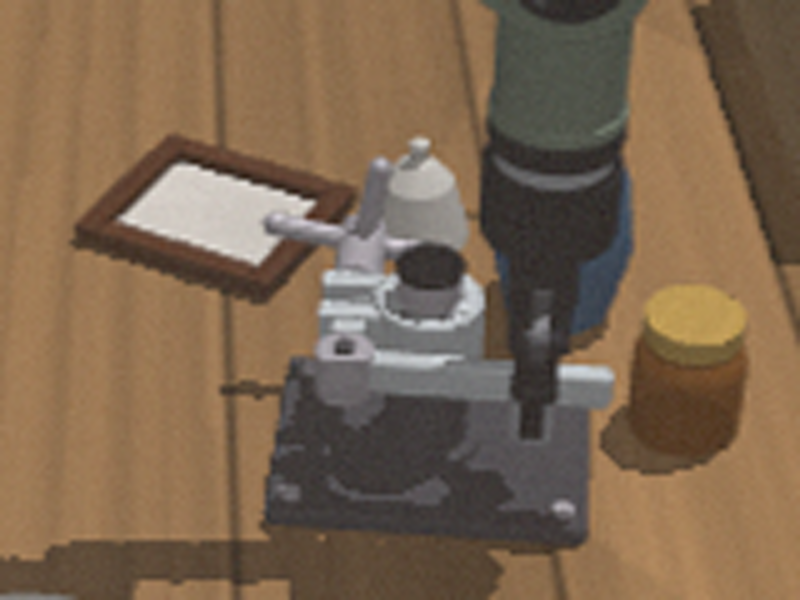

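>>> move_arm(
  series="0.03 -0.6 0 0.05 0; 0.06 -1.14 0 0.1 0; 0.06 -1.14 0 0.1 0; 0.06 -1.14 0 0.1 0; 0.06 -1.14 0 0.1 0",
)

```text
time_s: 3.13
tool_pos: [628.7, -154.8, 108.1]
tcp_rot: [0.303, 0.953, 0.001, 0.003]
contact_force: [0.1, 1.7, 0.0]
gripper_width: 42.7
```

>>> move_arm(
  series="0.06 -1.14 0 0.1 0; 0.06 -1.14 0 0.1 0; 0.06 -1.14 0 0.1 0; 0.06 -1.14 0 0.1 0; 0.06 -1.14 0 0.1 0",
)

```text
time_s: 3.55
tool_pos: [586.0, -191.8, 108.3]
tcp_rot: [0.529, 0.848, 0.001, 0.003]
contact_force: [0.5, 2.2, -0.5]
gripper_width: 43.0
```

```bash
cat >> h.py <<'E'
def rel():
    P,a=pose(); d=inst(P)-np.array([-46,-49,0]); print("r %.1f TCPangle %.3f toolangle %.3f"%(np.hypot(d[0],d[1]),-np.arctan2(d[1],d[0]),np.pi+SP[2]-a))
E
python3 -c "
from h import *
show();rel()
cv2.imwrite('pics/e_wrist.png',imaging.read_camera('wrist')[:,:,::-1])
"
```

```text
t3.55 P [ 586.  -191.8  108.3] psi 2.026 stand 20.2 -145.5 F [ 0.5  2.2 -0.5] Fst 0.2 2.2 w 43.0 j6 -0.79
r 117.0 TCPangle 0.970 toolangle 0.961
```

View pics/e_wrist.png

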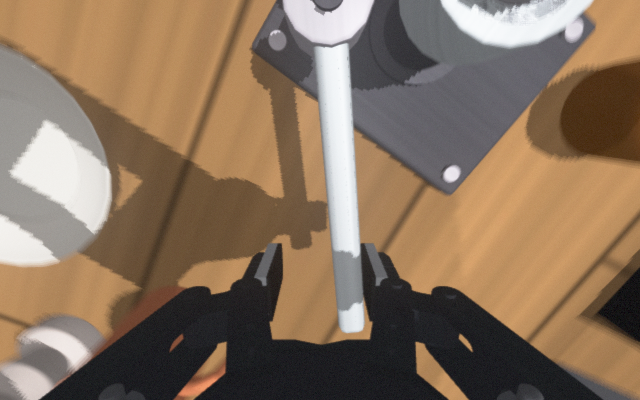

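>>> move_arm(
  series="0.06 -1.17 0.1 0.1 0; 0.06 -1.17 0.1 0.1 0; 0.06 -1.17 0.1 0.1 0; 0.06 -1.17 0 0.1 0; 0.06 -1.17 0 0.1 0",
)

```text
time_s: 4.02
tool_pos: [529.8, -204.0, 104.7]
tcp_rot: [0.722, 0.692, 0.002, 0.003]
contact_force: [0.6, 1.0, 0.9]
gripper_width: 42.2
```

>>> move_arm(
  series="0.06 -1.17 0 0.1 0; 0.06 -1.17 0 0.1 0; 0.06 -1.17 0 0.1 0; 0.06 -1.17 0 0.1 0; 0.06 -1.17 0 0.1 0",
)

```text
time_s: 4.43
tool_pos: [474.4, -187.5, 104.5]
tcp_rot: [0.871, 0.492, 0.003, 0.003]
contact_force: [2.5, 0.3, 0.8]
gripper_width: 42.8
```

```bash
python3 -c "
from h import *
show();rel()
cv2.imwrite('pics/f_wrist.png',imaging.read_camera('wrist')[:,:,::-1])
"
```

```text
t4.43 P [ 474.4 -187.5  104.5] psi 1.028 stand -90.8 -158.4 F [2.5 0.3 0.8] Fst 2.5 0.6 w 42.8 j6 0.14
r 118.2 TCPangle 1.959 toolangle 1.958
```

View pics/f_wrist.png

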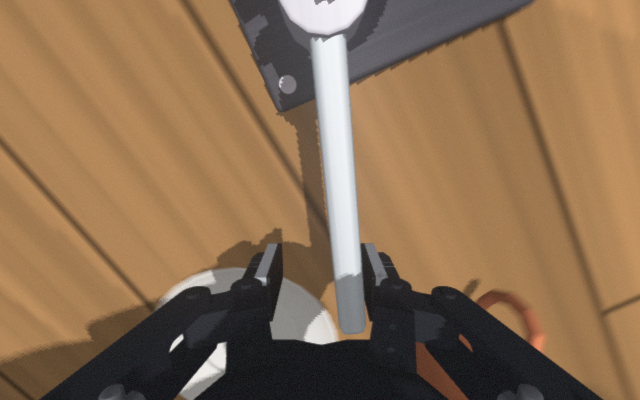

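>>> move_arm(
  series="0.06 -1.17 0 0.1 0; 0.06 -1.17 0 0.1 0; 0 0 0 0 0; 0 1 -0.5 0 0; 0 0 -4 0 0",
)

```text
time_s: 4.9
tool_pos: [459.4, -179.0, 143.3]
tcp_rot: [0.914, 0.406, -0.003, -0.003]
contact_force: [0.9, -0.6, 0.6]
gripper_width: 42.7
```

```bash
python3 -c "
from h import *
show();rel()
P0=pose()[0]
t=st(-5,72,235); print(t); plan(t,0.9,1)"
```

```text
t4.90 P [ 459.4 -179.   143.3] psi 0.837 stand -106.9 -152.4 F [ 0.9 -0.6  0.6] Fst 1.0 -0.4 w 42.7 j6 0.34
r 120.0 TCPangle 2.103 toolangle 2.149
[594.6753095   26.90873071 235.        ]
3.48 -0.53 -1.31 -0.009 1; 3.48 -0.50 -1.31 -0.009 1; 3.49 -0.47 -1.31 -0.009 1; 3.49 -0.44 -1.31 -0.009 1; 3.50 -0.41 -1.31 -0.009 1
3.50 -0.38 -1.31 -0.009 1; 3.50 -0.35 -1.31 -0.009 1
```

```bash
python3 -c "
from h import *
P0=pose()[0]+[0,0,40]
t=st(0,77,240); print(t); plan(t,1.416,1,P0=P0)"
```

```text
[600.38726765  31.07688787 240.        ]
3.58 -0.51 -0.81 -0.083 1; 3.61 -0.22 -0.81 -0.083 1; 3.61 0.08 -0.81 -0.083 1; 3.59 0.38 -0.81 -0.083 1; 3.55 0.68 -0.81 -0.083 1
3.48 0.97 -0.81 -0.083 1; 3.39 1.25 -0.81 -0.083 1
```

>>> move_arm(
  series="0 0 -4 0 0; 3.6 -0.5 -0.8 -0.083 1; 3.6 -0.2 -0.8 -0.083 1; 3.6 0.1 -0.8 -0.083 1; 3.6 0.4 -0.8 -0.083 1",
)

```text
time_s: 5.32
tool_pos: [544.3, -59.0, 220.9]
tcp_rot: [0.833, 0.553, 0.001, 0.001]
contact_force: [0.6, 0.0, -1.5]
gripper_width: -0.1
```

>>> move_arm(
  series="3.55 0.7 -0.8 -0.083 1; 3.5 1 -0.8 -0.083 1; 3.4 1.25 -0.8 -0.083 1; 0 0 0 0 1; 0 0 0 0 1",
)

```text
time_s: 5.73
tool_pos: [605.5, 31.4, 243.7]
tcp_rot: [0.759, 0.651, 0.001, 0.001]
contact_force: [-0.6, -1.3, 0.4]
gripper_width: -0.3
```

```bash
python3 -c "
from h import *
show();s=monitor.sense();import pickle;pickle.dump(s,open('w2.pkl','wb'))
cv2.imwrite('pics/g_wrist.png',imaging.read_camera('wrist')[:,:,::-1])
crop('side','pics/g_side.png',220,110,160,120,5)
"
```

```text
t5.73 P [605.5  31.4 243.7] psi 1.419 stand 5.0 78.1 F [-0.6 -1.3  0.4] Fst -0.4 -1.4 w -0.3 j6 0.18
```

View pics/g_wrist.png

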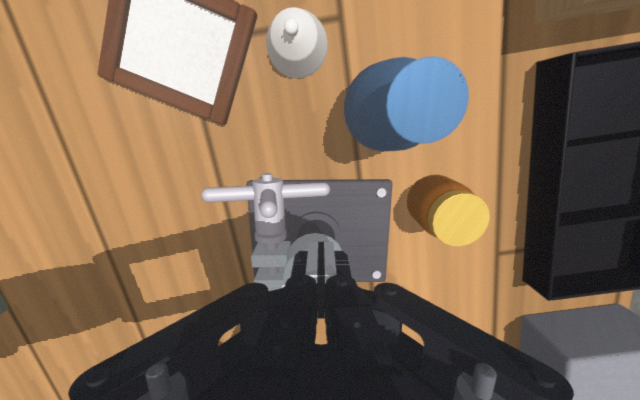

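View pics/g_side.png

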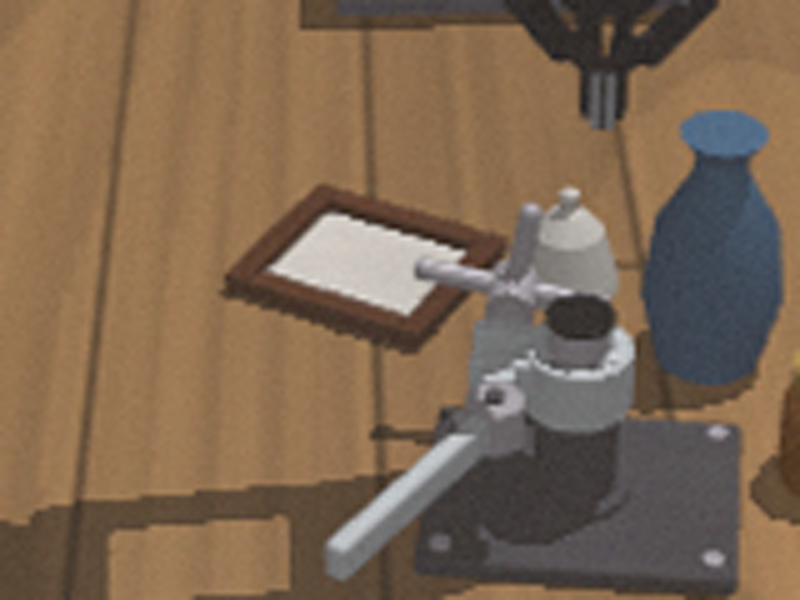

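```bash
python3 -c "
from h import *
import pickle
s=pickle.load(open('w2.pkl','rb'))
for k,uv,z in [('spup',(268,210),160),('sp-x',(208,195),100),('sp+x',(325,189),100),('lugend',(268,235),115),('cap',(321,300),144)]:
  P=wz(s,uv,z); print(k,inst(P))
print(s['joint_positions'].round(2))
show();plan(st(-5,76,158),1.416,1)
"
```

```text
spup [-35.7  83.1 160. ]
sp-x [-105.3   78.7  100. ]
sp+x [  9.6  84.9 100. ]
lugend [-45.7  42.6 115. ]
cap [  5.7 -10.  144. ]
[ 0.03  0.37  1.5  -0.    1.26  0.18]
t5.83 P [603.7  29.5 242.7] psi 1.415 stand 3.5 76.0 F [ 0.5  0.3 -0.7] Fst 0.5 0.4 w 0.2 j6 0.19
0.00 -0.28 2.82 -0.000 1; 0.00 -0.28 2.82 -0.000 1; 0.00 -0.28 2.82 -0.000 1
```

```bash
python3 -c "
from h import *
plan(st(2,80,152),1.416,1)
"
```

```text
0.13 -0.05 3.02 -0.000 1; 0.13 -0.05 3.02 -0.000 1; 0.13 -0.05 3.02 -0.000 1
```

>>> move_arm(
  series="0.13 -0.05 3 0 1; 0.13 -0.05 3 0 1; 0.13 -0.05 3 0 1; 0 0 0 0 1",
)

```text
time_s: 6.17
tool_pos: [598.3, 32.6, 146.8]
tcp_rot: [0.761, 0.649, -0.005, -0.004]
contact_force: [-1.3, -0.4, 0.4]
gripper_width: -0.0
```

>>> move_arm(
  series="0 -0.8 0 0 1; 0 -0.8 0 0 1; 0 -0.8 0 0 1; 0 -0.6 0 0 1; 0 -0.6 0 0 1",
)

```text
time_s: 6.58
tool_pos: [568.0, 39.6, 154.6]
tcp_rot: [0.761, 0.649, 0.002, 0.002]
contact_force: [3.1, -1.3, 2.0]
gripper_width: -0.2
```

```bash
python3 -c "
from h import *
show()
cv2.imwrite('pics/i_wrist.png',imaging.read_camera('wrist')[:,:,::-1])
crop('side','pics/i_side.png',220,110,160,120,5)
"
```

```text
t6.58 P [568.   39.6 154.6] psi 1.413 stand -33.3 80.4 F [ 3.1 -1.3  2. ] Fst 3.2 -0.9 w -0.2 j6 0.21
```

View pics/i_wrist.png

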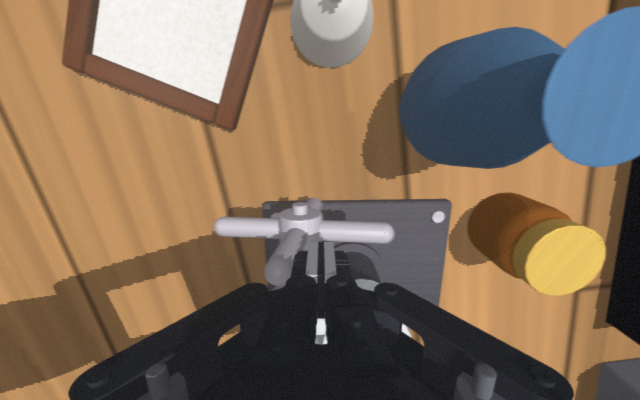

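View pics/i_side.png

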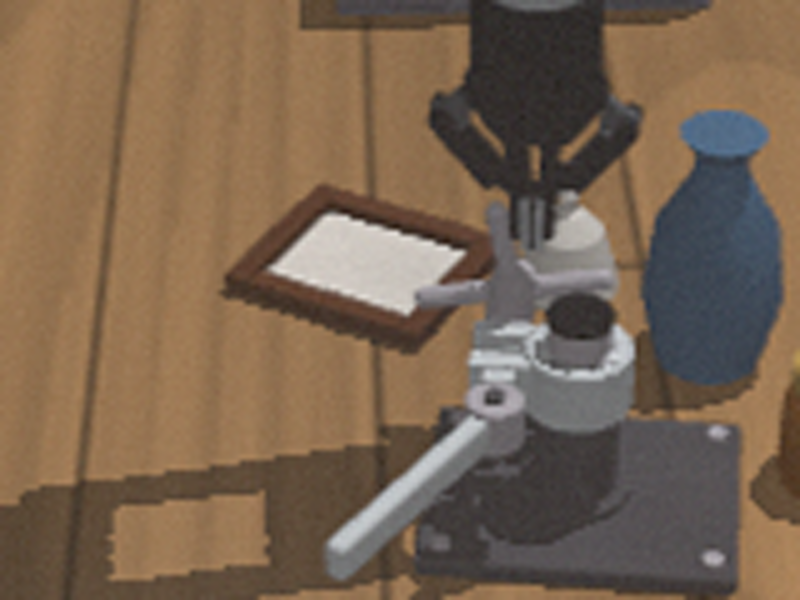

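>>> move_arm(
  series="0 -0.6 0.15 0 1; 0 -0.6 0.15 0 1; 0 -0.6 0.15 0 1; 0 -0.6 0.15 0 1; 0 -0.3 0 0 1",
)

```text
time_s: 7.1
tool_pos: [539.5, 44.2, 145.7]
tcp_rot: [0.761, 0.649, -0.0, -0.0]
contact_force: [2.0, 0.2, 0.3]
gripper_width: 0.2
```

```bash
python3 -c "
from h import *
show()
crop('side','pics/j_side.png',220,110,160,120,5)
"
```

```text
t7.10 P [539.5  44.2 145.7] psi 1.413 stand -62.2 80.6 F [2.  0.2 0.3] Fst 2.0 0.5 w 0.2 j6 0.22
```

View pics/j_side.png

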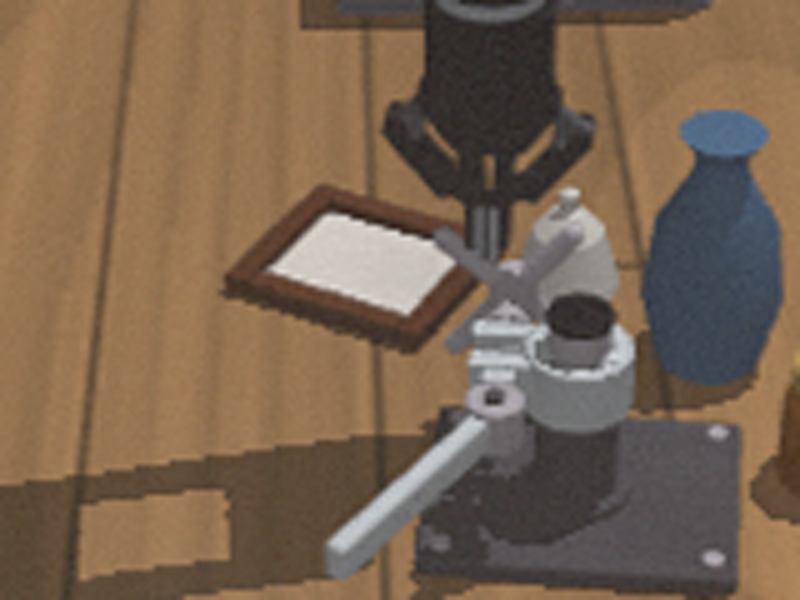

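>>> move_arm(
  series="0 0.2 -1 0 1; 0 0 -3.3 0 1; -0.1 3.5 0 0 1; -0.1 3.5 0 0 1; 0 0.5 0 0 1",
)

```text
time_s: 7.57
tool_pos: [620.7, 29.3, 190.1]
tcp_rot: [0.761, 0.649, 0.002, 0.001]
contact_force: [0.7, 0.2, 0.6]
gripper_width: 0.4
```

>>> move_arm(
  series="0 0 0 0 1; 0 0 1.8 0 1; 0 0 1.8 0 1; 0 0 0 0 1",
)

```text
time_s: 7.9
tool_pos: [612.3, 30.1, 149.6]
tcp_rot: [0.761, 0.649, -0.004, -0.003]
contact_force: [-0.8, 0.3, 0.2]
gripper_width: 0.1
```

```bash
python3 -c "
from h import *
show()
crop('side','pics/k_side.png',220,110,160,120,5)
"
```

```text
t7.90 P [612.3  30.1 149.6] psi 1.413 stand 11.9 77.9 F [-0.8  0.3  0.2] Fst -0.8 0.2 w 0.1 j6 0.19
```

View pics/k_side.png

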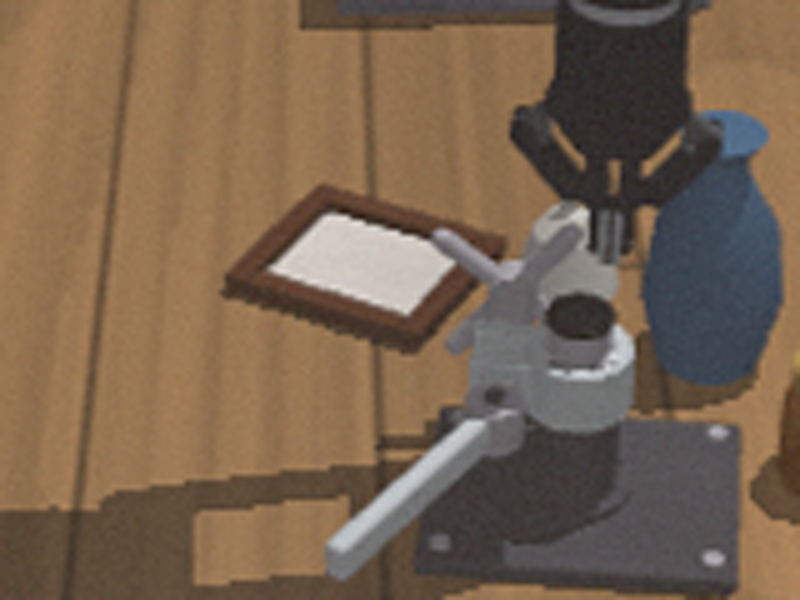

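>>> move_arm(
  series="0 -0.8 0 0 1; 0 -0.8 0 0 1; 0 -0.8 0 0 1; 0 -0.8 0 0 1",
)

```text
time_s: 8.28
tool_pos: [594.6, 33.0, 162.0]
tcp_rot: [0.76, 0.65, 0.01, 0.012]
contact_force: [16.1, -9.8, 27.3]
gripper_width: 0.2
```

>>> move_arm(
  series="0 -0.6 0 0 1; 0 -0.6 0 0 1",
)

```text
time_s: 8.45
tool_pos: [576.6, 36.7, 158.9]
tcp_rot: [0.761, 0.649, 0.006, 0.005]
contact_force: [1.4, -0.8, 1.2]
gripper_width: -0.2
```

>>> move_arm(
  series="0 -0.6 0 0 1; 0 -0.6 0 0 1",
)

```text
time_s: 8.62
tool_pos: [560.5, 38.8, 154.5]
tcp_rot: [0.761, 0.649, 0.001, 0.001]
contact_force: [2.2, -0.3, 3.0]
gripper_width: 0.2
```

```bash
python3 -c "
from h import *
show()
"
```

```text
t8.62 P [560.5  38.8 154.5] psi 1.413 stand -40.6 78.5 F [ 2.2 -0.3  3. ] Fst 2.2 0.0 w 0.2 j6 0.21
```

```bash
python3 -c "
from h import *
crop('side','pics/l_side.png',220,110,160,120,5)
show()
"
```

```text
t8.67 P [558.7  39.  153.8] psi 1.413 stand -42.4 78.4 F [1.  0.3 0.3] Fst 1.0 0.5 w 0.2 j6 0.21
```

View pics/l_side.png

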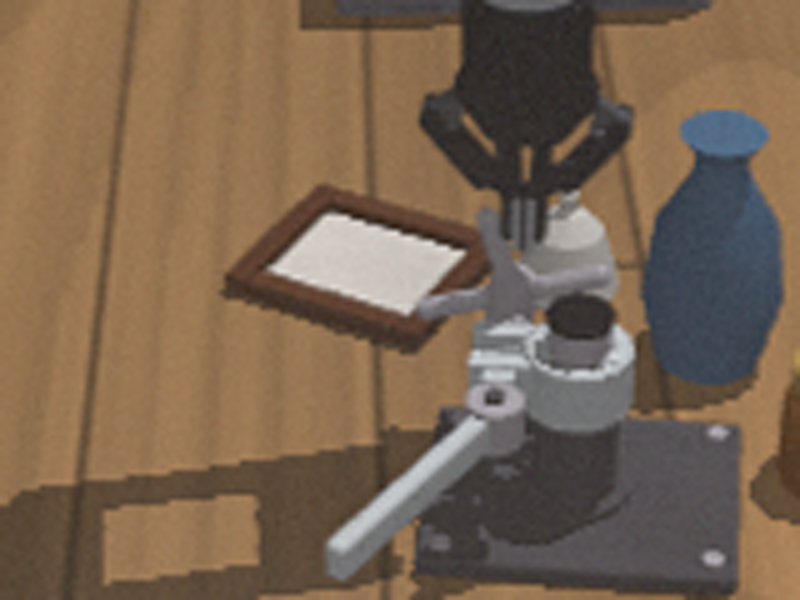

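>>> move_arm(
  series="0 -0.4 0.2 0 1; 0 -0.4 0.2 0 1; 0 -0.4 0.1 0 1",
)

```text
time_s: 8.92
tool_pos: [548.6, 40.6, 147.6]
tcp_rot: [0.761, 0.649, -0.0, -0.0]
contact_force: [3.0, -2.3, -0.0]
gripper_width: 0.2
```

>>> move_arm(
  series="0 -0.4 0.1 0 1; 0 -0.4 0.1 0 1",
)

```text
time_s: 9.08
tool_pos: [541.2, 41.9, 145.8]
tcp_rot: [0.761, 0.649, 0.0, 0.0]
contact_force: [3.1, -0.1, 1.0]
gripper_width: -0.1
```

>>> move_arm(
  series="0 -0.4 0.1 0 1; 0 -0.3 0.1 0 1",
)

```text
time_s: 9.25
tool_pos: [533.9, 43.1, 144.0]
tcp_rot: [0.761, 0.649, -0.0, -0.0]
contact_force: [2.5, -0.1, 0.4]
gripper_width: -0.3
```

```bash
python3 -c "
from h import *
show()
crop('side','pics/m_side.png',220,110,160,120,5)
"
```

```text
t9.25 P [533.9  43.1 144. ] psi 1.413 stand -67.6 78.6 F [ 2.5 -0.1  0.4] Fst 2.4 0.3 w -0.3 j6 0.22
```

View pics/m_side.png

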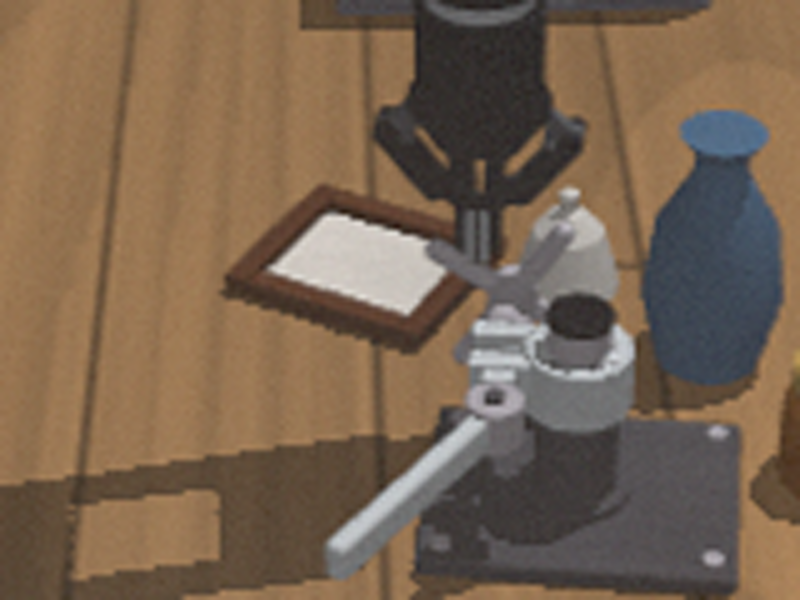

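>>> move_arm(
  series="0 -0.4 0.1 0 1; 0 -0.3 0 0 1; 0 0.3 -1 0 1; 0 0 -3.8 0 1; 0 3 0 0 1",
)

```text
time_s: 9.72
tool_pos: [557.4, 39.8, 196.4]
tcp_rot: [0.76, 0.649, 0.001, 0.0]
contact_force: [0.4, -0.4, 1.1]
gripper_width: 0.0
```

>>> move_arm(
  series="0 3 0 0 1; -0.2 2 0 0 1; 0 0 0 0 1; -0.2 0 2 0 1; 0 0 2 0 1",
)

```text
time_s: 10.13
tool_pos: [607.8, 27.1, 151.0]
tcp_rot: [0.761, 0.649, -0.0, -0.0]
contact_force: [0.6, -0.0, -0.1]
gripper_width: -0.2
```

```bash
python3 -c "
from h import *
show()
crop('side','pics/n_side.png',220,110,160,120,5)
"
```

```text
t10.13 P [607.8  27.1 151. ] psi 1.412 stand 7.9 74.2 F [ 0.6 -0.  -0.1] Fst 0.6 0.1 w -0.2 j6 0.18
```

View pics/n_side.png

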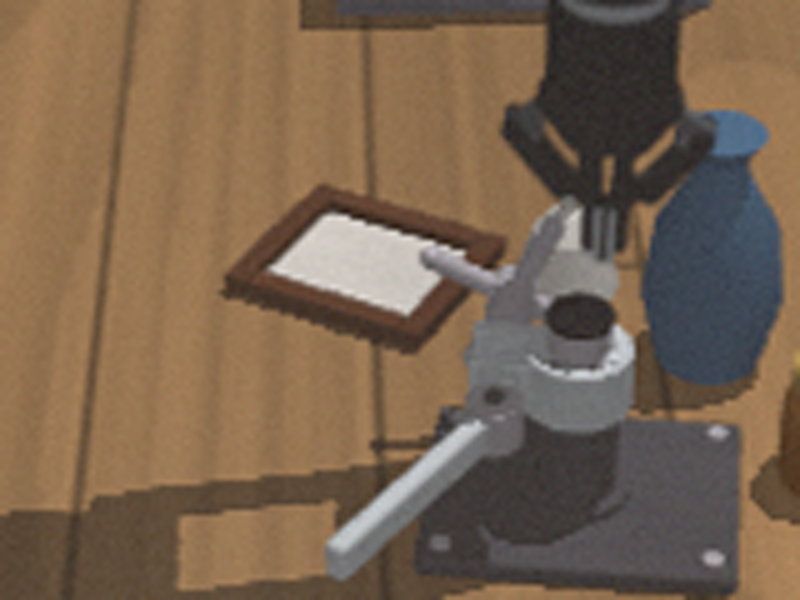

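>>> move_arm(
  series="0 -0.5 0 0 1; 0 -0.4 0 0 1",
)

```text
time_s: 10.35
tool_pos: [598.5, 28.8, 151.2]
tcp_rot: [0.761, 0.649, -0.001, -0.001]
contact_force: [0.1, -0.5, 0.0]
gripper_width: -0.2
```

>>> move_arm(
  series="0 -0.4 0 0 1; 0 -0.4 0 0 1",
)

```text
time_s: 10.52
tool_pos: [593.3, 29.8, 153.5]
tcp_rot: [0.761, 0.649, 0.002, 0.002]
contact_force: [2.7, -0.8, 3.0]
gripper_width: -0.2
```

>>> move_arm(
  series="0 -0.4 0 0 1; 0 -0.4 0 0 1",
)

```text
time_s: 10.68
tool_pos: [585.8, 31.0, 153.4]
tcp_rot: [0.761, 0.649, 0.002, 0.002]
contact_force: [5.5, -1.3, 5.1]
gripper_width: -0.1
```

>>> move_arm(
  series="0 -0.4 0 0 1; 0 -0.4 0 0 1",
)

```text
time_s: 10.85
tool_pos: [579.4, 32.0, 153.8]
tcp_rot: [0.761, 0.649, 0.004, 0.004]
contact_force: [8.3, -2.9, 7.7]
gripper_width: 0.2
```

>>> move_arm(
  series="0 -0.4 0 0 1; 0 -0.4 0 0 1",
)

```text
time_s: 11.02
tool_pos: [572.6, 33.2, 154.5]
tcp_rot: [0.761, 0.649, 0.005, 0.005]
contact_force: [9.5, -2.5, 6.4]
gripper_width: -0.2
```

```bash
python3 -c "
from h import *
show()
"
```

```text
t11.02 P [572.6  33.2 154.5] psi 1.413 stand -27.8 74.8 F [ 9.5 -2.5  6.4] Fst 9.8 -1.0 w -0.2 j6 0.20
```

```bash
python3 -c "
from h import *
crop('side','pics/o_side.png',220,110,160,120,5)
cv2.imwrite('pics/o_wrist.png',imaging.read_camera('wrist')[:,:,::-1])
show()
"
```

```text
t11.12 P [570.5  33.5 153.8] psi 1.413 stand -29.9 74.8 F [ 4.5 -0.6  3.6] Fst 4.5 0.1 w 0.4 j6 0.20
```

View pics/o_side.png

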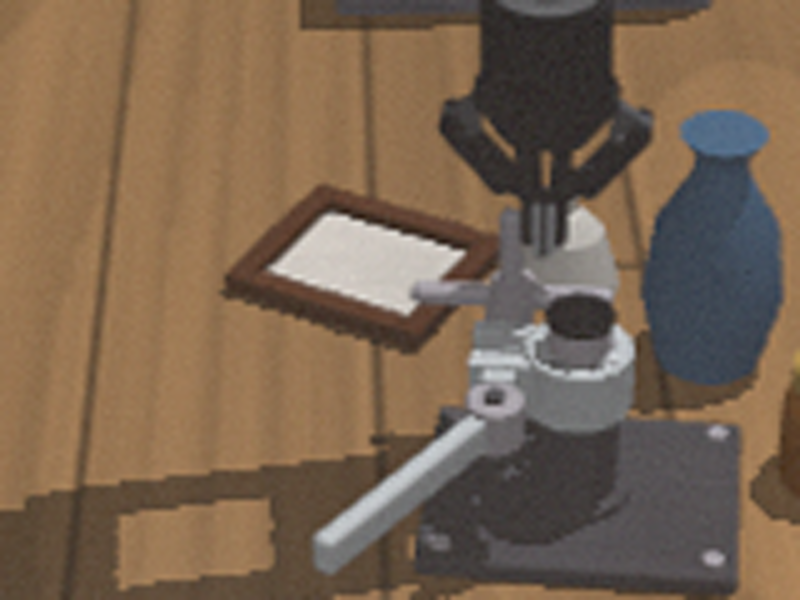

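View pics/o_wrist.png

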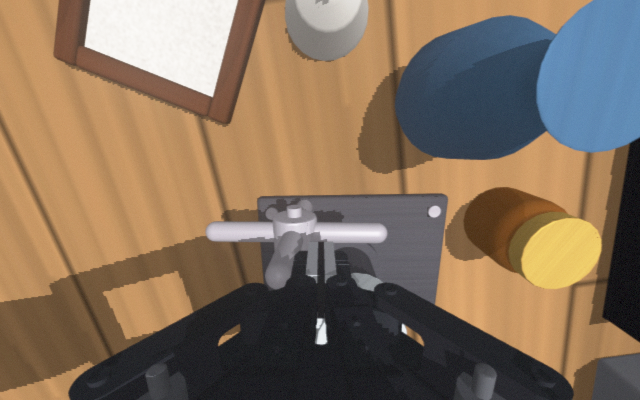

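>>> move_arm(
  series="0 -0.15 0 0 1; 0 0 0 0 1",
)

```text
time_s: 11.28
tool_pos: [569.3, 33.7, 153.6]
tcp_rot: [0.761, 0.649, 0.003, 0.003]
contact_force: [5.6, -1.4, 5.5]
gripper_width: -0.0
```

```bash
python3 -c "
from h import *
show()
"
```

```text
t11.28 P [569.3  33.7 153.6] psi 1.413 stand -31.1 74.8 F [ 5.6 -1.4  5.5] Fst 5.7 -0.5 w -0.0 j6 0.20
```

>>> move_arm(
  series="0 -0.2 0 0 1",
)

```text
time_s: 11.37
tool_pos: [568.4, 33.9, 153.7]
tcp_rot: [0.761, 0.649, 0.004, 0.004]
contact_force: [8.0, -2.0, 3.3]
gripper_width: -0.1
```

>>> move_arm(
  series="0 -0.2 0 0 1",
)

```text
time_s: 11.45
tool_pos: [566.9, 34.0, 153.7]
tcp_rot: [0.761, 0.649, 0.004, 0.004]
contact_force: [10.1, -3.1, 2.8]
gripper_width: 0.1
```

```bash
python3 -c "
from h import *
show()
"
```

```text
t11.45 P [566.9  34.  153.7] psi 1.413 stand -33.5 74.7 F [10.1 -3.1  2.8] Fst 10.4 -1.5 w 0.1 j6 0.20
```

>>> move_arm(
  series="0 -0.2 0 0 1",
)

```text
time_s: 11.53
tool_pos: [565.3, 34.2, 153.8]
tcp_rot: [0.761, 0.649, 0.005, 0.005]
contact_force: [11.5, -2.2, 2.6]
gripper_width: 0.2
```

```bash
python3 -c "
from h import *
show()
crop('side','pics/p_side.png',260,140,90,70,8)
show()
"
```

```text
t11.53 P [565.3  34.2 153.8] psi 1.413 stand -35.1 74.7 F [11.5 -2.2  2.6] Fst 11.7 -0.4 w 0.2 j6 0.20
t11.58 P [564.8  34.3 153.7] psi 1.413 stand -35.7 74.7 F [ 8.2 -2.   3.2] Fst 8.4 -0.7 w -0.1 j6 0.20
```

View pics/p_side.png

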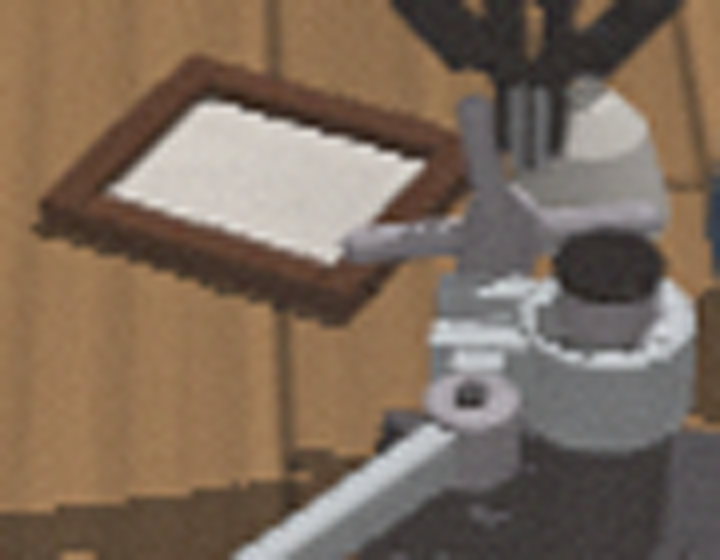

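>>> move_arm(
  series="0 0.4 -0.5 0 1; 0 0.4 -2 0 1; 0 0 -4 0 1; 0 0 -2.5 0 1",
)

```text
time_s: 11.92
tool_pos: [567.9, 33.7, 243.4]
tcp_rot: [0.761, 0.649, -0.0, -0.001]
contact_force: [0.9, 0.4, 1.1]
gripper_width: -0.1
```

```bash
python3 -c "
from h import *
show()
q=2.13
t=st(-46+112*np.cos(q),-49-112*np.sin(q),235); print(t); plan(t,np.pi-.155-q,0.15)
crop('scene','pics/q_scene.png',260,170,160,120,5)
"
```

```text
t11.92 P [567.9  33.7 243.4] psi 1.413 stand -32.5 74.6 F [0.9 0.4 1.1] Fst 0.8 0.6 w -0.1 j6 0.20
[ 462.12506303 -170.93997024  235.        ]
-3.12 -1.03 0.12 0.079 0.15; -3.20 -0.78 0.12 0.079 0.15; -3.25 -0.52 0.12 0.079 0.15; -3.28 -0.26 0.12 0.079 0.15; -3.29 -0.00 0.12 0.079 0.15
-3.28 0.26 0.12 0.079 0.15; -3.25 0.52 0.12 0.079 0.15
```

View pics/q_scene.png

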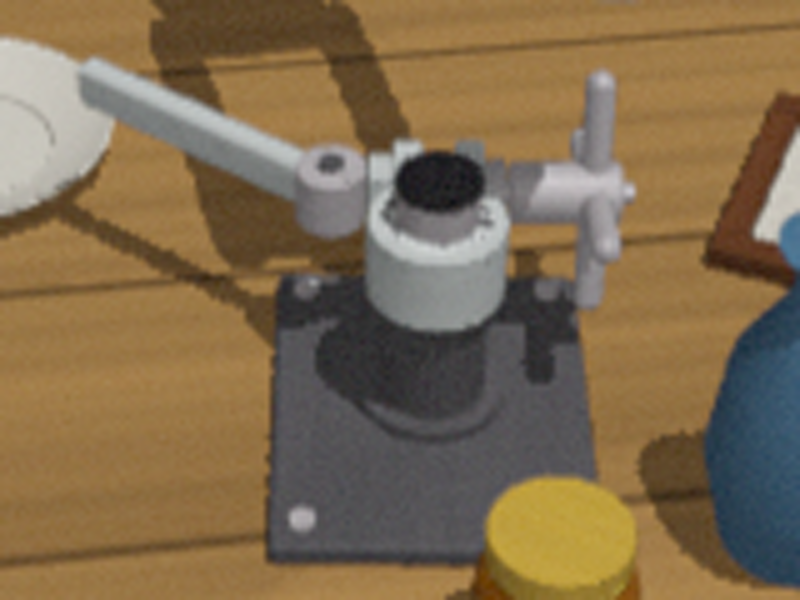

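>>> move_arm(
  series="-3.1 -1.05 0.1 0.08 0.15; -3.2 -0.8 0.1 0.08 0.15; -3.25 -0.5 0.1 0.08 0.15; -3.3 -0.25 0.1 0.08 0.15; -3.3 0 0.1 0.08 0.15",
)

```text
time_s: 12.38
tool_pos: [490.7, -113.2, 235.8]
tcp_rot: [0.875, 0.484, -0.001, -0.001]
contact_force: [0.5, -0.9, 0.7]
gripper_width: 36.3
```

>>> move_arm(
  series="-3.3 0.25 0.1 0.08 0.15; -3.25 0.5 0.1 0.08 0.15; 0 0 0 0 0.15; 0 0 0 0 0.15; 0 0 0 0 0.15",
)

```text
time_s: 12.8
tool_pos: [461.8, -170.5, 234.1]
tcp_rot: [0.91, 0.414, -0.0, -0.001]
contact_force: [0.0, 0.4, -0.9]
gripper_width: 36.2
```

```bash
python3 -c "
from h import *
show();rel();s=monitor.sense();import pickle;pickle.dump(s,open('w3.pkl','wb'))
cv2.imwrite('pics/r_wrist.png',imaging.read_camera('wrist')[:,:,::-1])
"
```

```text
t12.80 P [ 461.8 -170.5  234.1] psi 0.853 stand -105.8 -143.5 F [ 0.   0.4 -0.9] Fst -0.0 0.4 w 36.2 j6 0.34
r 111.8 TCPangle 2.135 toolangle 2.134
```

View pics/r_wrist.png

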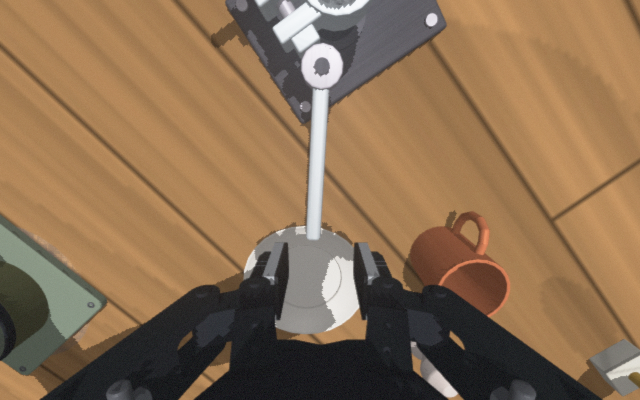

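>>> move_arm(
  series="0 -0.2 3.5 0.02 0.15; 0 -0.1 3.5 0 0.15; 0 0 3.5 0 0.15; 0 0 2.6 0 0.15; 0 0 0 0 0.15",
)

```text
time_s: 13.27
tool_pos: [457.0, -166.5, 98.7]
tcp_rot: [0.914, 0.406, -0.004, -0.004]
contact_force: [-0.4, -0.6, -0.4]
gripper_width: 36.3
```

```bash
python3 -c "
from h import *
show();rel()
cv2.imwrite('pics/s_wrist.png',imaging.read_camera('wrist')[:,:,::-1])
"
```

```text
t13.27 P [ 457.  -166.5   98.7] psi 0.835 stand -111.2 -140.3 F [-0.4 -0.6 -0.4] Fst -0.3 -0.7 w 36.3 j6 0.36
r 112.2 TCPangle 2.191 toolangle 2.151
```

View pics/s_wrist.png

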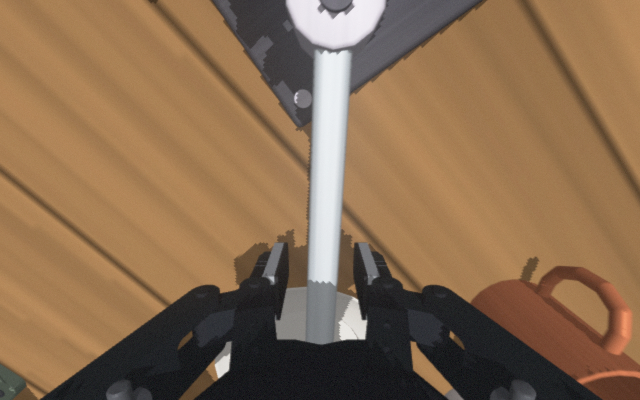

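>>> move_arm(
  series="0.03 0.57 0 -0.05 0.15; 0.06 1.14 0 -0.1 0.15; 0.06 1.14 0 -0.1 0.15; 0.06 1.14 0 -0.1 0.15; 0.06 1.14 0 -0.1 0.15",
)

```text
time_s: 13.73
tool_pos: [502.7, -192.2, 104.3]
tcp_rot: [0.8, 0.601, -0.002, -0.003]
contact_force: [-6.6, 3.5, -0.6]
gripper_width: 36.3
```

```bash
python3 -c "
from h import *
show();rel()
"
```

```text
t13.73 P [ 502.7 -192.2  104.3] psi 1.288 stand -62.0 -158.7 F [-6.6  3.5 -0.6] Fst -7.1 2.4 w 36.3 j6 -0.10
r 110.9 TCPangle 1.716 toolangle 1.698
```

>>> move_arm(
  series="0.06 1.12 0 -0.1 0.15; 0.05 1.12 0 -0.1 0.15; 0.05 1.12 0 -0.1 0.15; 0.05 1.12 0 -0.1 0.15; 0.05 1.12 0 -0.1 0.15",
)

```text
time_s: 14.15
tool_pos: [558.3, -195.4, 104.4]
tcp_rot: [0.626, 0.78, -0.002, -0.003]
contact_force: [-7.2, -0.1, -1.0]
gripper_width: 35.9
```

```bash
python3 -c "
from h import *
show();rel()
"
```

```text
t14.15 P [ 558.3 -195.4  104.4] psi 1.789 stand -6.6 -153.3 F [-7.2 -0.1 -1. ] Fst -7.1 -1.2 w 35.9 j6 -0.57
r 111.5 TCPangle 1.210 toolangle 1.198
```

>>> move_arm(
  series="0.05 1.12 0 -0.1 0.15; 0.05 1.12 0 -0.1 0.15; 0.05 1.12 0 -0.1 0.15; 0.05 1.12 0 -0.1 0.15; 0.05 1.12 0 -0.1 0.15",
)

```text
time_s: 14.57
tool_pos: [609.0, -171.3, 104.5]
tcp_rot: [0.414, 0.91, -0.001, -0.002]
contact_force: [-5.3, -1.0, -3.2]
gripper_width: 36.6
```

```bash
python3 -c "
from h import *
show();rel()
"
```

```text
t14.57 P [ 609.  -171.3  104.5] psi 2.289 stand 39.7 -121.6 F [-5.3 -1.  -3.2] Fst -5.1 -1.8 w 36.6 j6 -1.01
r 112.3 TCPangle 0.703 toolangle 0.698
```

>>> move_arm(
  series="0.05 1.12 0 -0.1 0.15; 0.05 1.12 0 -0.1 0.15; 0.05 1.12 0 -0.1 0.15; 0.05 1.12 0 -0.1 0.15; 0.05 1.12 0 -0.1 0.15",
)

```text
time_s: 14.98
tool_pos: [642.4, -125.8, 105.2]
tcp_rot: [0.175, 0.985, -0.001, 0.0]
contact_force: [-2.7, -1.4, -0.5]
gripper_width: 36.2
```

```bash
python3 -c "
from h import *
show();rel()
cv2.imwrite('pics/t_wrist.png',imaging.read_camera('wrist')[:,:,::-1])
"
```

```text
t14.98 P [ 642.4 -125.8  105.2] psi 2.789 stand 65.7 -71.5 F [-2.7 -1.4 -0.5] Fst -2.5 -1.8 w 36.2 j6 -1.43
r 113.9 TCPangle 0.199 toolangle 0.198
```

View pics/t_wrist.png

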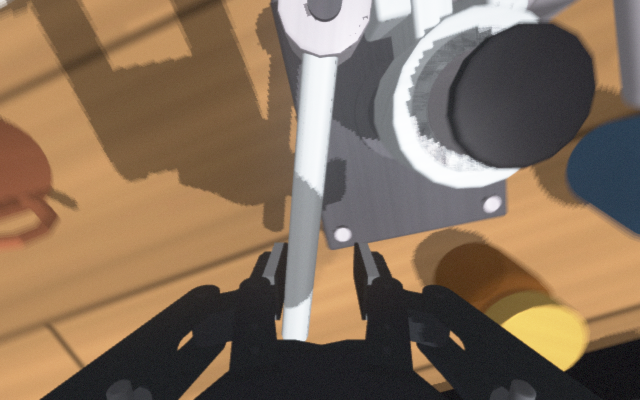

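>>> move_arm(
  series="0.05 1.12 0 -0.1 0.15; 0.05 1.12 0 -0.1 0.15",
)

```text
time_s: 15.2
tool_pos: [648.6, -104.6, 105.4]
tcp_rot: [0.078, 0.997, -0.0, 0.001]
contact_force: [-0.5, -1.5, -0.6]
gripper_width: 36.4
```

```bash
python3 -c "
from h import *
show();rel()
"
```

```text
t15.20 P [ 648.6 -104.6  105.4] psi 2.986 stand 68.5 -49.6 F [-0.5 -1.5 -0.6] Fst -0.2 -1.6 w 36.4 j6 -1.59
r 114.5 TCPangle 0.005 toolangle 0.000
```

Now press gently home to the stop.

>>> move_arm(
  series="0 0.5 0 0 0.15; 0 0.3 0 0 0.15",
)

```text
time_s: 15.37
tool_pos: [650.3, -96.2, 105.2]
tcp_rot: [0.08, 0.997, -0.0, 0.002]
contact_force: [-0.1, -0.6, 0.7]
gripper_width: 36.7
```

```bash
python3 -c "
from h import *
show();rel()
cv2.imwrite('pics/u_wrist.png',imaging.read_camera('wrist')[:,:,::-1])
"
```

```text
t15.37 P [650.3 -96.2 105.2] psi 2.981 stand 68.9 -41.0 F [-0.1 -0.6  0.7] Fst -0.0 -0.6 w 36.7 j6 -1.57
r 115.2 TCPangle -0.070 toolangle 0.006
```

View pics/u_wrist.png

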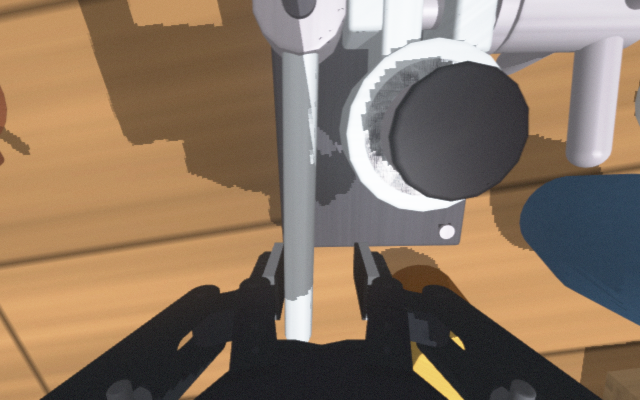

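>>> move_arm(
  series="0 0.3 0 0 0.15; 0 0.2 0 0 0.15; 0 0 0 0 0.15",
)

```text
time_s: 15.67
tool_pos: [649.9, -91.9, 103.5]
tcp_rot: [0.08, 0.997, 0.0, 0.0]
contact_force: [0.0, -0.3, -0.5]
gripper_width: 36.3
```

```bash
python3 -c "
from h import *
show()
"
```

```text
t15.67 P [649.9 -91.9 103.5] psi 2.982 stand 67.9 -36.9 F [ 0.  -0.3 -0.5] Fst 0.1 -0.3 w 36.3 j6 -1.57
```

>>> move_arm(
  series="0 0.3 0 0 0.15; 0 0 0 0 0.15",
)

```text
time_s: 15.83
tool_pos: [650.0, -90.8, 103.3]
tcp_rot: [0.079, 0.997, -0.002, -0.0]
contact_force: [-1.2, -5.9, 0.7]
gripper_width: 35.8
```

>>> move_arm(
  series="0 0.3 0 0 0.15; 0 0 0 0 0.15",
)

```text
time_s: 16.0
tool_pos: [650.0, -90.6, 103.3]
tcp_rot: [0.079, 0.997, -0.004, -0.0]
contact_force: [-2.5, -13.7, 0.1]
gripper_width: 36.4
```

```bash
python3 -c "
from h import *
show()
cv2.imwrite('pics/v_wrist.png',imaging.read_camera('wrist')[:,:,::-1])
"
```

```text
t16.00 P [650.  -90.6 103.3] psi 2.984 stand 67.8 -35.5 F [ -2.5 -13.7   0.1] Fst -0.3 -13.9 w 36.4 j6 -1.56
```

View pics/v_wrist.png

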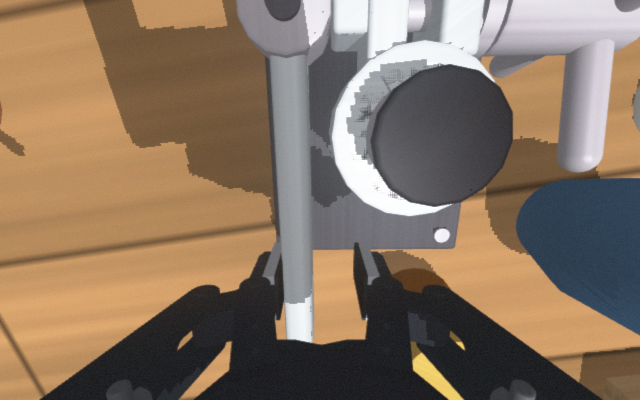

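>>> move_arm(
  series="0 -0.8 0 0 0.15; 0 -0.7 0 0 0.15; 0 0 -2 0 0.15; 0 0 -4 0 0.15; 0 0 -4 0 0.15",
)

```text
time_s: 16.47
tool_pos: [647.3, -100.9, 202.6]
tcp_rot: [0.08, 0.997, 0.001, -0.002]
contact_force: [1.6, 0.3, -0.4]
gripper_width: 36.4
```

>>> move_arm(
  series="0 0 -4 0 0.15; 0 0 0 0 0.15; 0 0 0 0 0.15",
)

```text
time_s: 16.72
tool_pos: [649.6, -101.1, 246.7]
tcp_rot: [0.08, 0.997, -0.0, 0.003]
contact_force: [-0.5, -0.1, -1.0]
gripper_width: 36.3
```

```bash
python3 -c "
from h import *
show();s=monitor.sense();import pickle;pickle.dump(s,open('w4.pkl','wb'))
cv2.imwrite('pics/x_wrist.png',imaging.read_camera('wrist')[:,:,::-1])
cv2.imwrite('pics/x_side.png',imaging.read_camera('side')[:,:,::-1])
crop('scene','pics/x_scene.png',290,170,190,150,4)
"
```

```text
t16.72 P [ 649.6 -101.1  246.7] psi 2.982 stand 69.1 -46.0 F [-0.5 -0.1 -1. ] Fst -0.4 -0.1 w 36.3 j6 -1.58
```

View pics/x_wrist.png

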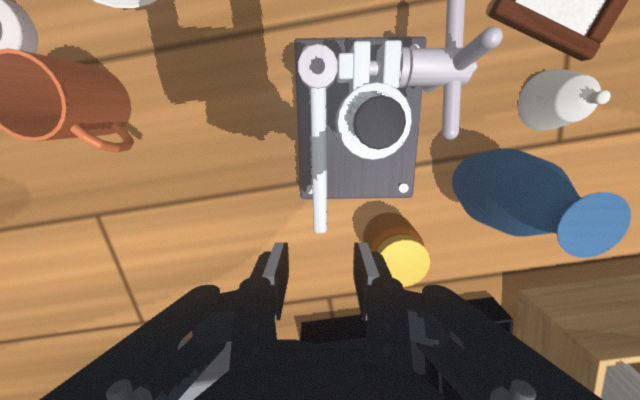

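View pics/x_side.png

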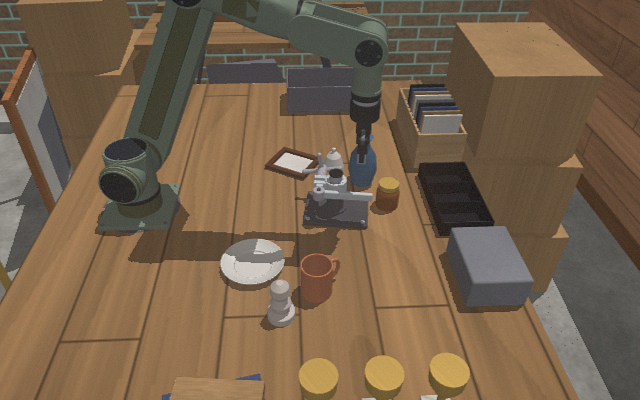

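View pics/x_scene.png

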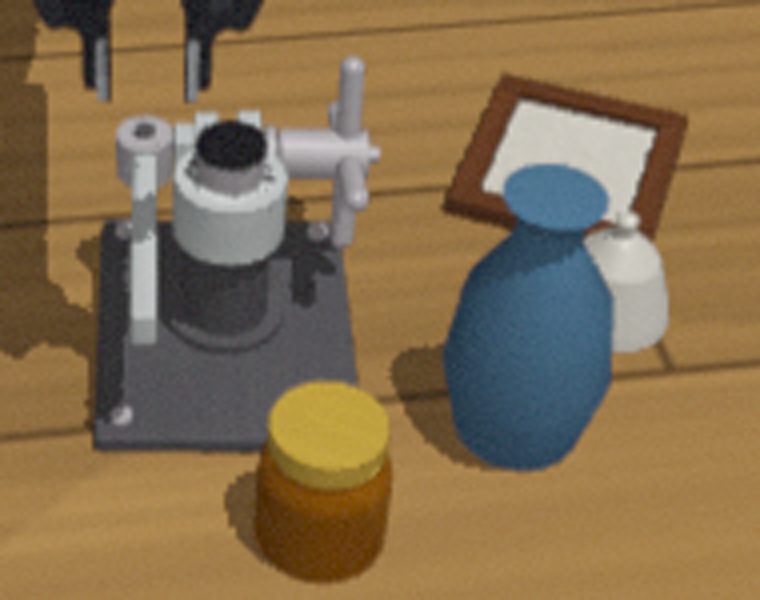

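Run:
```python
import cv2,numpy as np
a=cv2.imread('pics/c_wrist.png')[20:100,290:510]; b=cv2.imread('pics/x_wrist.png')[20:100,290:510]
cv2.imwrite('pics/cmp.png',cv2.resize(np.vstack([a,b]),None,fx=3.6,fy=3.6,interpolation=cv2.INTER_CUBIC))
```

```text
(no output)
```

View pics/cmp.png

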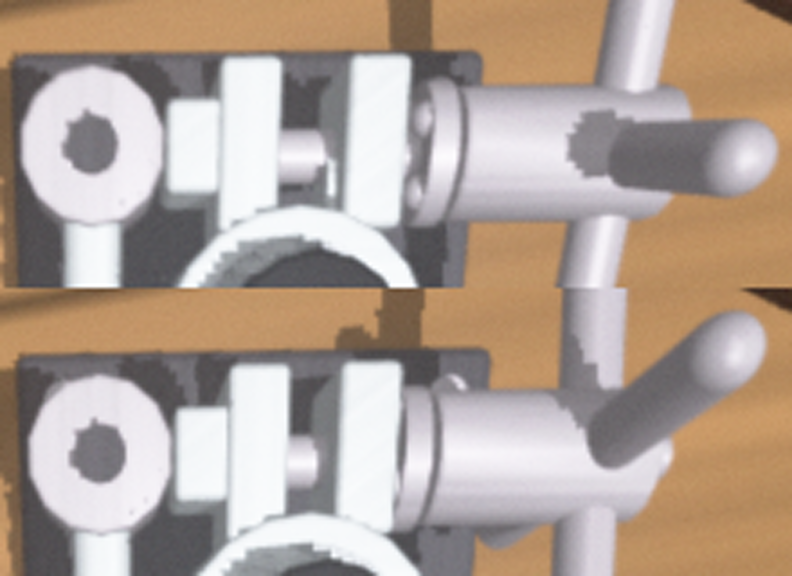

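```bash
python3 -c "
from h import *
show(); print(job.close_job())"
```

```text
t16.87 P [ 647.5 -100.7  241.6] psi 2.983 stand 66.9 -45.9 F [-0.2  0.  -0.1] Fst -0.3 -0.0 w 36.3 j6 -1.58
the job is handed in; nothing more can be done
None
```

The clamp is tensioned and the job was handed in at about 16.9 s of the 72 s allowed.

**What I did**
- **Lever open:** I straddled the lever with the fingers and swung it to about 2.05 rad. It drifted slightly further open once the nut took up load.
- **Nut:** I wound it in about 3.5 rad in three strokes on the upper spoke. I stopped when the push reached about 11.7 N at roughly 35 mm from the axis, which is about 9 N at 45 mm.
- **Lever closed:** Closing took 5 to 7 N in the part of the swing I could read. It went over centre and I pressed it to its stop with about 14 N, then let go and lifted clear.

**Last checks**
- The lever sits in its original closed position in the scene and wrist pictures.
- The hub is against the jaw. The gap between the lugs narrowed by about 4.2 to 5 mm in the wrist pictures, against a right range of 3 to 5.8 mm.
- The bystanders look unmoved in the pictures.
- The measured force on the tool was about zero.

**What did not go cleanly**
- At the start of the second nut stroke the finger knocked the spoke hard, a brief reading of about 33 N. This was before the jaw was reached.
- The first readings at the jaw were muddied by arm motion and by the lever drifting, so the nut may be slightly past just snug. The measured squeeze is still within range.

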